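# Check the foil press with the infrared thermometer

### The job

Take the temperature of the foil press: draw the thermometer wand out of its dock, where only its neck and nose show, lay it on the bench clear of the dock and let go, then take it again by its grip and hold it steady for two seconds with its nose about 4 cm from the black disc on the press's heated plate, aimed at the disc and square to the plate. Then lay the wand down wholly on the cork mat and let go. The press is hot, so touch it with nothing; do not drop the wand, and leave the other things on the bench where they are.

Things in the scene. Friction and masses are not known exactly. Their poses are not given: they have to be found in the camera images.
- wand: Thermometer wand, 225 mm long, 0.18 kg: grey box grip 110 x 30 wide x 26 high, round black neck 20 dia, dark nose 26 dia. Origin on the underside, under the middle of the grip; x along the wand to the nose, z up out of the screen side. Its axis lies 13 above the underside; tail at x -55, neck x 55 to 150, nose x 150 to 170. It starts flat in the dock, grip inside, neck and nose out.
- wand_nose (a point): Centre of the wand's nose face (wand frame 170, 0, 13 mm); its x axis is the line of aim, pointing out of the nose.
- wand_tail (a point): Centre of the wand's tail face (wand frame -55, 0, 13 mm).
- dock: Fixed aluminium tunnel on the bench that covers the wand's grip: 124 long, 50 wide, 40 high (inside 42 wide, 36 high, floor = the bench), with screw flanges 3 high out to 47 either side. Origin on the bench under its middle; x runs along it to the open end at x 60; the other end is closed.
- press: Fixed blue stamping press, hot. Base 260 x 200 x 45 mm high; origin on the bench under its middle, front towards its -x. Column 60 x 100 at x 85 with hand wheel, top at 320. Guard rails 10 thick at y +-55, x -125 to 20, top at z 220, with end posts. Between the rails it is open to the front and above, but too narrow for a gripper's body.
- plate: The press's heated steel plate, 90 wide x 80 high mm, between the rails, 80 behind their front ends, leaning back 0.35 rad. Origin: centre of the black disc (30 dia) on its front face, 112 above the bench. Its x axis points squarely INTO the plate: a wand aimed well has its x axis along it (the press's x, 0.35 rad downwards).
- mat: Fixed cork mat, 280 x 130 x 3 thick; origin on the bench under its middle, x along its length.
- spool: Bystander: a bare brass foil spool standing on end, 48 dia x 54 high mm. Leave it alone.
- die: Bystander: a small flat brass stamping die, 70 x 50 x 15 high mm. Leave it alone.
- mug: Bystander: a white mug, 76 dia x 85 high mm. Leave it alone.
- brush: Bystander: a brush lying down, about 200 long, under 30 high mm. Leave it alone.
- jar: Bystander: a squat amber glass jar, 60 dia x 75 high mm. Leave it alone.
- driver: Bystander: a screwdriver lying down, about 200 long, about 30 high mm. Leave it alone.
- notebooks: Bystander: a pile of three notebooks, 150 x 105 x 38 high mm. Leave it alone.
Mind the look-alikes: they are no part of the job. Of the things that look like the dock, take the one that is farthest from the robot's base at the start. Leave any blue look-alike of the wand alone.

How it is judged:
On the way, in this order (a step that is already met when the one before it is completed fails the run):
1. the wand lies flat on the bench, clear of the dock, let go (horizontal distance between wand_tail and dock above 0.07 m and height (world z) of each of wand_nose, wand_tail below 0.03 m and contact force between the fingers and wand below 0.05 N and linear speed of wand below 0.02 m/s), for 0.2 s.
2. the wand, held by its grip, is kept aimed at the disc for two seconds: the line of aim passes within 11 mm of the disc's centre either way, nose 20 to 60 mm from it, within 0.3 rad of square, steady (contact force between the fingers and wand above 0.5 N and distance between the grasp point and wand below 0.065 m and x of plate in the frame of wand_nose between 0.02 and 0.06 m and y of plate in the frame of wand_nose between -0.011 and 0.011 m and z of plate in the frame of wand_nose between -0.011 and 0.011 m and angle between the x axis of wand_nose and the x axis of plate, either way round below 0.3 rad and linear speed of wand below 0.02 m/s and angular speed of wand below 0.15 rad/s), for 2 s.
At the end, for the whole second after the job is handed in: The wand lies flat and still on the cork mat, nose and tail centres both within the mat (140 mm of its middle lengthwise, 62 mm across), let go (x of wand_nose in the frame of mat between -0.14 and 0.14 m and y of wand_nose in the frame of mat between -0.062 and 0.062 m and x of wand_tail in the frame of mat between -0.14 and 0.14 m and y of wand_tail in the frame of mat between -0.062 and 0.062 m and height (world z) of each of wand_nose, wand_tail below 0.03 m and contact force between the fingers and wand below 0.05 N and linear speed of wand below 0.02 m/s); the robot touches nothing.
It fails at once if the hot press is touched by the wand, fingers or arm (contact force between any of wand, the fingers, the arm and press above 0.5 N).
It fails at once if the wand is dropped (moving faster than 0.7 m/s out of the fingers) (linear speed of wand above 0.7 m/s and contact force between the fingers and wand below 0.05 N).
It fails at once if a bystander is moved more than 30 mm (distance of any of spool, die, mug, brush, jar, driver, notebooks from where it was at the start of the episode above 0.03 m).
It also fails if it takes over 54 s, if anything falls off the work surface, if the arm or the gripper's body presses on something with over 40 N, if the wrist force passes 120 N, or if a joint passes its speed limit or range.

### The arm

A 7-joint arm with a two-finger parallel gripper is mounted at the origin on the work surface. World frame = base frame: x ahead of the robot, y to its left, z up, the work surface at z = 0. Lengths are in m, angles in rad, forces in N, time in s.
With the tool pointing down it reaches from about 0.425 to 0.825 m from the base axis. Payload 3.6 kg.
Tool frame: the origin (TCP) lies at the very end of the fingers, on their centre line; the grasp point (between the pads) lies 19 mm behind it; z points along the fingers, y is the line along which they close (so a half turn about z gives the same grasp; the last joint's range is limited). The gripper opens to 85 mm and grips with 20 to 120 N. Pads are 22 mm wide; open, the fingers measure 114 mm over their backs; the gripper's body (76 mm by 85 mm) begins 54 mm behind the grasp point. The pads swing forward as they close: fully open they stand 13 mm farther back than shut.
Start: joints at [1.202, 0.615, -0.013, 1.423, 0.008, 1.103, -0.04], TCP at [0.218, -0.612, 0.231] pointing down, gripper open.
Joint ranges: [-3.12, 3.12], [-0.3, 2.06], [-1.34, 1.32], [0.26, 2.42], [-1.36, 4.5], [0.01, 1.98], [-2.84, 2.84]. Speed limits (rad/s): [2.79, 2.79, 3.14, 3.14, 3.14, 3.14, 3.14].

### API

Orientations are given as a unit quaternion [x, y, z, w].
In Python, from bench import arm, eyes gives the robot as it stands.
- The arm moves only by the shell command python3 -m pendant 'ROWS' [FORCE]. ROWS is a JSON object of lists of equal length, an entry for each row: "dp": the shift along the tool's x, y, z each as a share of 300 mm, from -1 to 1, a list of three; "rot": the turn, a rotation vector about the tool's x, y, z each as a share of 30 degrees, from -1 to 1, a list of three; "fingers": the opening, from -1 (shut) to 1 (fully open). In form: {"dp": [[tx, ty, tz], ...], "rot": [[wx, wy, wz], ...], "fingers": [fingers, ...]}. A call has exactly 8 rows; each row shifts and turns the commanded pose from where the row before left it, along the tool's axes as they then stand; what a row does not reach is not made up. A row lasts 1/8 s, in which the tool goes at most 62.5 mm and 10.7 degrees, less where a joint would pass 70% of its speed; a pose out of reach is approached as far as the arm can. A call with a number of a shift or a turn outside -1 to 1 is refused whole. A call with a gripper value outside its range is refused whole. The fingers move at their own pace and stop on an object; FORCE is the grip in N (left out, the last holds). Time passes only in rows, so rows that do not move let the fingers close, or fill a call up. It gives the time, the measured TCP pose, the force, the opening and the grip force at its end, in the units of the state.
- arm.observe(): the state, without advancing time (a new reading comes with each control period).
- eyes.get_image(name): name is "scene" or "top"; returns (picture, depth): 420x560x3 uint8, blue, green, red; 420x560 float32, m along the optical axis (not along the pixel's ray), 0 where there is no reading.
- eyes.camera_model(name): a dict with "intrinsics" (3x3 intrinsics, pixels), "k1" (the pictures are not rectified: a ray, as slopes to the right and down, at radius r is drawn at 1 + k1 r^2 times it, then the intrinsics apply), "position" and "rotation" of the camera in the world. Camera axes: x right, y up, looking along -z (the intrinsics and any distortion apply to the point x, -y, -z); pixel columns grow to the right and rows downward; lengths in m; the calibration is good to about 2 mm. A picture is of the moment at which its call begins. camera_model takes no time and is no camera call.
- arm.close_job(): hands the job in; it is judged then, once.
The state is a dict: "clock": time; "qpos": joint angles; "dq": joint speeds; "effort": joint torques, N m; "eef_pos": TCP position; "tool_rot": TCP orientation; "ft_force": force on the tool from outside, world axes, zero at the start; "wrist_torque": the same for the moment, N m; "opening": finger opening in m; "gripper_force": force on a finger pad.
Only numpy, scipy, OpenCV 4.12 (cv2) and the standard library are available. Lean on these libraries where they do the work, as an engineer would, in place of code of your own. Each camera call takes 0.05 s, during which the arm holds its last target. There are 200 camera calls.

## Working session

There is one attempt and no reset: what is moved stays moved. The work goes in short steps, Python scripts to look and compute and a shell command to move; the robot and the scene stay as the last step left them, time stands still between calls to the robot, and variables do not carry over. Pictures are saved under pics/ and viewed, at most 10 in all, crops included, and the job is handed in when it is done.

```bash
ls; mkdir -p pics; python3 - <<'E'
from bench import arm, eyes
import cv2,numpy as np
for n in("scene","top"):
    im,d=eyes.get_image(n); cv2.imwrite(f"pics/{n}0.png",im); np.savez(f"{n}0.npz",im=im,d=d)
    m=eyes.camera_model(n); print(n,m)
print(arm.observe())
E
```

```text
pics
scene {'intrinsics': array([[490.99584204,   0.        , 271.09754308],
       [  0.        , 490.99584204, 209.17149113],
       [  0.        ,   0.        ,   1.        ]]), 'k1': 0.00013097771622668894, 'position': array([ 1.19846359, -0.50137173,  1.26403117]), 'rotation': array([0.25329021, 0.14349847, 0.48025877, 0.82740786])}
top {'intrinsics': array([[531.52823668,   0.        , 274.19329889],
       [  0.        , 531.52823668, 204.68772412],
       [  0.        ,   0.        ,   1.        ]]), 'k1': 0.015475962030032864, 'position': array([ 0.31786866, -0.14474756,  1.68494238]), 'rotation': array([-0.0463784 ,  0.04164297,  0.7128563 , -0.69853475])}
{'clock': 0.1, 'qpos': array([ 1.20250639,  0.61583715, -0.01260601,  1.4247616 ,  0.00811206,
        1.10338934, -0.04041825]), 'dq': array([ 0.00153145, -0.00376705,  0.00053836, -0.00424554, -0.00026752,
        0.00091957,  0.00018213]), 'effort': array([ 6.66781434e-04, -4.70383823e+01,  2.60124234e-01, -1.71572292e+01,
        1.01043205e-02,  5.83574772e-03, -2.27197930e-06]), 'eef_pos': array([ 0.21763299, -0.61174714,  0.2302369 ]), 'tool_rot': array([ 9.85428519e-01,  1.70086037e-01, -2.22296101e-04, -1.15123940e-03]), 'ft_force': array([-0.5290458 ,  0.26908001,  0.01093638]), 'wrist_torque': array([-0.01507101,  0.03140591, -0.06086022]), 'gripper_force': 0.0, 'opening': 0.08562766415625092}
```

View pics/scene0.png

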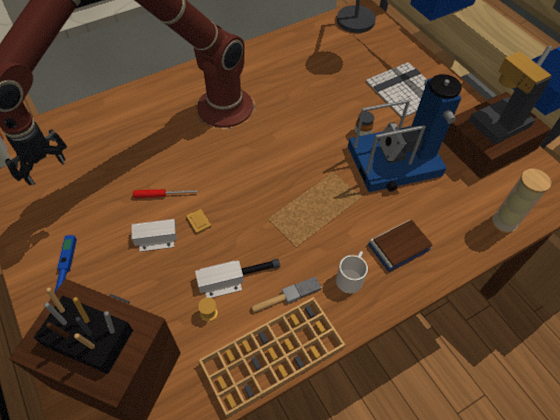

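View pics/top0.png

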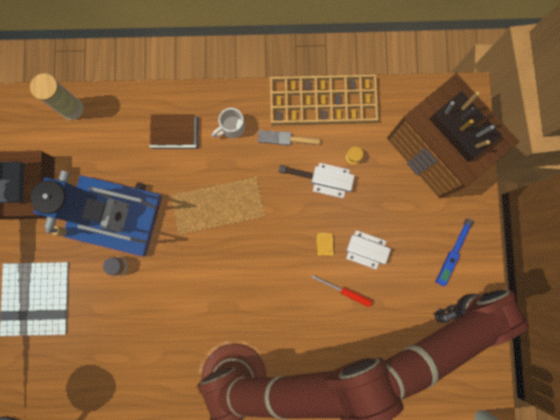

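Dock candidates in the top view are A at (333,180), with a black neck and nose out to (282,170), and B at (369,250), with nothing showing. The blue wand look-alike is at (455,252). A is farther from the base at about (230,370) and holds the wand, so A fits the description. I'll confirm it in a crop.

```bash
cat > h.py <<'E'
import numpy as np,cv2
from scipy.spatial.transform import Rotation as R
from bench import arm,eyes
def cloud(n,d):
    m=eyes.camera_model(n);K=m["intrinsics"];h,w=d.shape
    v,u=np.mgrid[:h,:w].astype(float)
    p=cv2.undistortPoints(np.stack([u.ravel(),v.ravel()],1)[:,None],K,np.array([m["k1"],0,0,0.]))[:,0]
    z=d.ravel(); c=np.stack([p[:,0]*z,-p[:,1]*z,-z],1)
    W=R.from_quat(m["rotation"]).apply(c)+m["position"]; W[z==0]=np.nan
    return W.reshape(h,w,3)
def load(n,k=0):
    f=np.load(f"{n}{k}.npz"); return f["im"],cloud(n,f["d"])
E
python3 - <<'E'
from h import *
for n,pts in(("top",[(229,372),(333,180),(282,170),(300,174),(369,250),(218,205),(355,155),(325,244),(231,122),(290,139),(115,267),(340,290),(174,132),(110,215),(116,216)]),("scene",[(395,145),(275,265),(220,277),(315,210)])):
    im,W=load(n)
    for u,v in pts: print(n,u,v,W[v,u].round(4))
im,W=load("top")
a=cv2.resize(im[140:280,260:400],(600,600),interpolation=cv2.INTER_CUBIC)
cv2.imwrite("pics/c1.png",a)
im,W=load("scene")
cv2.imwrite("pics/c2.png",cv2.resize(im[60:200,340:480],(600,600),interpolation=cv2.INTER_CUBIC))
E
```

```text
top 229 372 [ 0.0663 -0.0137  0.2893]
top 333 180 [ 0.5975 -0.3212  0.0433]
top 282 170 [ 0.6369 -0.1627  0.0212]
top 300 174 [ 0.6229 -0.2196  0.0206]
top 369 250 [ 0.3774 -0.4255  0.0367]
top 218 205 [0.5314 0.0439 0.0018]
top 355 155 [ 0.6734 -0.3913  0.0537]
top 325 244 [ 0.3997 -0.2926  0.0121]
top 231 122 [ 8.031e-01 -3.000e-04  1.000e-03]
top 290 139 [ 0.7388 -0.1906  0.015 ]
top 115 267 [0.3405 0.347  0.0751]
top 340 290 [ 0.256  -0.3356  0.0034]
top 174 132 [0.7623 0.1772 0.043 ]
top 110 215 [0.4907 0.3436 0.1428]
top 116 216 [0.4905 0.3347 0.1146]
scene 395 145 [0.5213 0.3328 0.125 ]
scene 275 265 [ 0.6521 -0.167   0.0267]
scene 220 277 [ 0.6147 -0.3201  0.0392]
scene 315 210 [0.5398 0.0409 0.006 ]
```

View pics/c1.png

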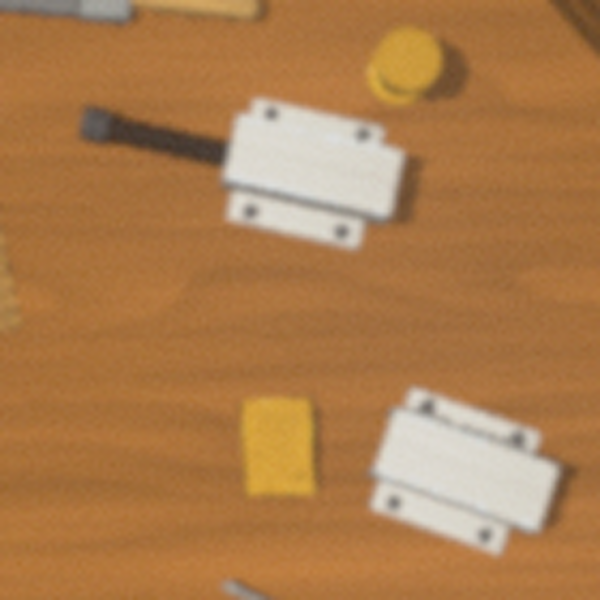

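View pics/c2.png

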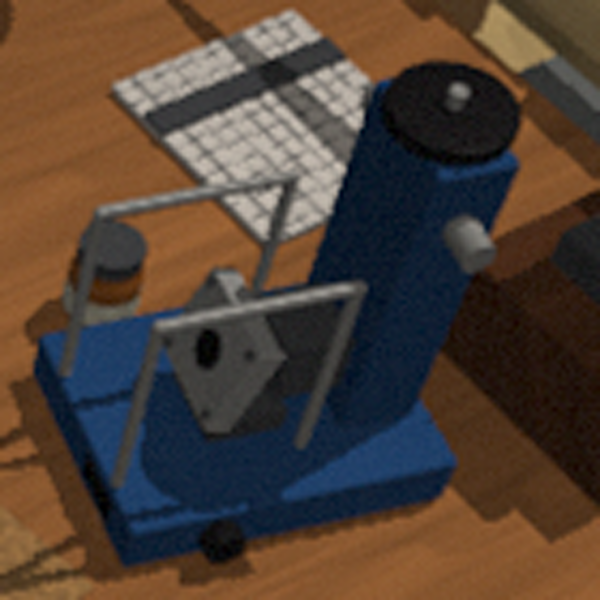

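The crops confirm dock A: in crop 1 the neck runs from (225,150) to the nose at (97,122), and dock B is empty. Crop 2 shows the disc on the plate at (208,348), which is scene pixel (388,141). It sits between two tube rails, and the front of the press faces the mat.

```bash
python3 - <<'E'
from h import *
def rect(P,name):
    P=P[np.isfinite(P).all(1)]; r=cv2.minAreaRect(P[:,:2].astype(np.float32)*1000); print(name,len(P),[np.round(q,1) for q in r], 'medz',np.median(P[:,2]).round(4))
S,WS=load("scene");T,WT=load("top")
for n,im,W in(("scene",S,WS),("top",T,WT)):
    print("==",n); b,g,r=[im[...,i].astype(int) for i in range(3)]; x,y,z=W[...,0],W[...,1],W[...,2]
    # press base top
    k=(abs(z-.045)<.006)&(x>.3)&(x<.75)&(y>.1)&(y<.6)&(b>r+15); rect(W[cv2.morphologyEx(k.astype(np.uint8),cv2.MORPH_OPEN,np.ones((3,3)))>0],"base")
    rail=(abs(z-.218)<.012)&(x>.3)&(x<.75)&(y>.15)&(y<.5); P=W[rail]; np.save(n+"rail.npy",P); print("rail",len(P),P.min(0) if len(P) else 0,P.max(0) if len(P) else 0)
    # dock top
    k=(abs(z-.040)<.008)&(abs(x-.6)<.09)&(abs(y+.32)<.1)&(b>110); rect(W[k],"dock")
    # neck
    k=(abs(x-.63)<.06)&(y>-.245)&(y<-.13)&(z>.006)&(z<.04)&(r<75)
    P=W[k]; rect(P,"neck"); c=P.mean(0); u=np.linalg.svd(P[:,:2]-c[:2])[2][0]; t=(P[:,:2]-c[:2])@u
    print("neck c",c.round(4),"ang",np.degrees(np.arctan2(u[1],u[0])).round(2),"ends",(c[:2]+u*t.min()).round(4),(c[:2]+u*t.max()).round(4))
    # mat
    hsv=cv2.cvtColor(im,cv2.COLOR_BGR2HSV)
    print("mat hsv",hsv[210,315] if n=="scene" else hsv[205,218], "wood",hsv[230,255] if n=="scene" else hsv[250,218])
# plate
m=np.zeros(S.shape[:2],np.uint8)
poly=(np.array([[225,275],[285,355],[215,435],[170,350]])*140/600+[340,60]).astype(int)
poly=((poly-poly.mean(0))*.8+poly.mean(0)).astype(np.int32)
cv2.fillPoly(m,[poly],1); P=WS[m>0]; P=P[np.isfinite(P).all(1)]
c=np.median(P,0); P=P[np.linalg.norm(P-c,axis=1)<.05]
for _ in range(4):
    c=P.mean(0); n=np.linalg.svd(P-c)[2][2]; d=abs((P-c)@n); P=P[d<max(.004,2*np.median(d))]
n*=np.sign(n[1]); print("plate n",n.round(3),"lean",np.arcsin(-n[2]).round(3),"yaw",np.degrees(np.arctan2(n[1],n[0])).round(2),len(P),np.median(d).round(4),c)
reg=np.s_[128:154,376:402]; g=cv2.cvtColor(S,cv2.COLOR_BGR2GRAY)[reg]; 
k=(g<45); nl,lab,st,ce=cv2.connectedComponentsWithStats(k.astype(np.uint8)); i=lab[141-128,388-376]; print("disc comp",i,st[i],ce[i]+[376,128],"pts",np.nanmedian(WS[reg][lab==i],0))
E
```

```text
== scene
base 1826 [array([504.9, 374.2]), array([260.7, 204.3]), np.float64(75.3)] medz 0.0457
rail 555 [0.41496704 0.23468825 0.20610156] [0.58008378 0.46096666 0.22993681]
dock 732 [array([ 603.6, -318.3]), array([123.4,  53. ]), np.float64(75.3)] medz 0.0401
neck 250 [array([ 634.3, -198.9]), array([96.4, 22.9]), np.float64(75.0)] medz 0.0219
neck c [ 0.6369 -0.197   0.0212] ang -104.98 ends [ 0.6488 -0.1528] [ 0.6238 -0.246 ]
mat hsv [ 16 145 146] wood [ 12 163 136]
== top
base 1818 [array([502.5, 371.2]), array([258.9, 197.2]), np.float64(74.9)] medz 0.0445
rail 538 [0.41444861 0.23183869 0.20612689] [0.56616176 0.48423201 0.22980626]
dock 617 [array([ 604.5, -321.8]), array([124.5,  52.1]), np.float64(75.2)] medz 0.0396
neck 43 [array([ 629.2, -209.6]), array([71.8, 10.9]), np.float64(75.1)] medz 0.0219
neck c [ 0.6294 -0.2055  0.0228] ang 75.55 ends [ 0.6194 -0.2442] [ 0.6373 -0.1747]
mat hsv [ 17 143 176] wood [ 15 178 162]
plate n [ 0.233  0.911 -0.34 ] lean 0.347 yaw 75.63 271 0.0013 [0.50713901 0.33239963 0.11910044]
disc comp 2 [ 9  9  7  9 49] [388.12244898 140.97959184] pts [0.49102556 0.33377247 0.1122669 ]
```

```bash
python3 - <<'E'
from h import *
for n,seed in(("scene",(315,210)),("top",(218,205))):
    im,W=load(n); lab=cv2.cvtColor(im,cv2.COLOR_BGR2LAB).astype(np.float32); lab=cv2.GaussianBlur(lab,(0,0),1.5)
    x,y=W[...,0],W[...,1]
    s=lab[seed[1]-6:seed[1]+7,seed[0]-6:seed[0]+7].reshape(-1,3); 
    ring=(x>.35)&(x<.75)&(y>-.2)&(y<.25)&(W[...,2]<.012)
    z=lab[ring][:,1:]; c,l=None,None
    _,l,c=cv2.kmeans(np.float32(z),2,None,(3,50,.1),5,0)
    k=np.zeros(ring.shape,np.uint8); k[ring]=(l.ravel()==l.ravel()[np.argmax(np.cumsum(ring.ravel())==np.cumsum(ring.ravel()).reshape(ring.shape)[seed[1],seed[0]]) if 0 else 0])
    idx=np.full(ring.shape,-1); idx[ring]=l.ravel(); k=(idx==idx[seed[1],seed[0]]).astype(np.uint8)
    k=cv2.morphologyEx(k,cv2.MORPH_OPEN,np.ones((5,5))); _,L=cv2.connectedComponents(k); P=W[L==L[seed[1],seed[0]]]
    r=cv2.minAreaRect(P[:,:2].astype(np.float32)*1000); print(n,len(P),c,r, P.mean(0))
E
```

```text
scene 3414 [[138.50644 154.93315]
 [144.16995 158.6877 ]] ((525.1043701171875, 83.31703186035156), (138.95428466796875, 354.894775390625), 9.314605712890625) [0.53091943 0.06139351 0.00337399]
top 4024 [[138.72066 161.29578]
 [144.69638 166.18814]] ((511.6728820800781, 81.62232971191406), (161.68309020996094, 361.802490234375), 9.024718284606934) [0.52157979 0.07404903 0.00164466]
```

```bash
python3 - <<'E'
from h import *
for n,c in(("top",[(174,194),(259,179),(265,214),(180,232)]),("scene",[(270,216),(329,175),(361,199),(299,243)])):
    im,W=load(n); p=np.array([np.nanmedian(W[v-1:v+2,u-1:u+2].reshape(-1,3),0) for u,v in c]); print(n,p.round(3).tolist(),p.mean(0).round(4))
    e=[np.linalg.norm(p[i]-p[(i+1)%4]) for i in range(4)]; print(np.round(e,3))
    i=int(np.argmax(e)); 
    for a,b in((i,(i+1)%4),((i+3)%4,(i+2)%4)): d=p[b]-p[a]; print(np.degrees(np.arctan2(d[1],d[0])))
im,W=load("top"); print("mug", [W[v,u].round(3).tolist() for u,v in((231,112),(220,122),(243,125))])
E
python3 -m pendant '{"dp":[[0,0,0],[0,0,0],[0,0,0],[0,0,0],[0,0,0],[0,0,0],[0,0,0],[0,0,0]],"rot":[[0,0,-0.233],[0,0,-0.233],[0,0,-0.233],[0,0,-0.233],[0,0,-0.233],[0,0,-0.233],[0,0,-0.233],[0,0,-0.223]],"fingers":[1,1,1,1,1,1,1,0.2]}' 40
```

```text
top [[0.569, 0.185, 0.001], [0.613, -0.088, 0.002], [0.499, -0.106, 0.001], [0.447, 0.165, 0.002]] [0.5324 0.039  0.0015]
[0.277 0.115 0.276 0.123]
-80.81215291066052
-79.16757065980981
scene [[0.486, -0.089, -0.001], [0.446, 0.156, 0.004], [0.573, 0.192, 0.002], [0.615, -0.063, 0.004]] [0.5301 0.0488 0.0019]
[0.248 0.131 0.259 0.132]
-80.53100139229458
-80.75759448624542
mug [[0.823, -0.004, 0.046], [0.781, 0.027, 0.081], [0.776, -0.043, 0.057]]
clock: 1.1
eef_pos: [0.2177, -0.612, 0.2306]
tool_rot: [0.791, 0.612, 0.0, -0.001]
ft_force: [-0.1, -0.6, 0.1]
opening: 0.0698
gripper_force: 0.0
```

```bash

python3 -m pendant '{"dp":[[0.13,0.08,0],[0.13,0.08,0],[0.14,0.08,0],[0.14,0.08,0],[0.14,0.08,0],[0.14,0.08,0],[0.14,0.08,0],[0.14,0.08,0]],"rot":[[0,0,0],[0,0,0],[0,0,0],[0,0,0],[0,0,0],[0,0,0],[0,0,0],[0,0,0]],"fingers":[0.2,0.2,0.2,0.2,0.2,0.2,0.2,0.2]}'
python3 -m pendant '{"dp":[[0.14,0.09,0],[0.14,0.09,0],[0.14,0.09,0.0],[0.13,0.09,0.1],[0,0,0.1],[0,0,0.1],[0,0,0],[0,0,0]],"rot":[[0,0,0],[0,0,0],[0,0,0],[0,0,0],[0,0,0],[0,0,0],[0,0,0],[0,0,0]],"fingers":[0.2,0.2,0.2,0.2,0.2,0.2,0.2,0.2]}'
```

```text
clock: 2.1
eef_pos: [0.4884, -0.3411, 0.2309]
tool_rot: [0.792, 0.61, -0.0, -0.0]
ft_force: [0.9, -1.4, 1.1]
opening: 0.0513
gripper_force: 0.0
clock: 3.1
eef_pos: [0.635, -0.2107, 0.1423]
tool_rot: [0.792, 0.61, 0.001, 0.001]
ft_force: [0.5, 0.4, 0.5]
opening: 0.0509
gripper_force: 0.0
```

```bash

python3 -m pendant '{"dp":[[0.01,-0.009,0.1],[0,0,0.1],[0,0,0.1],[0,0,0.1],[0,0,0.056],[0,0,0],[0,0,0],[0,0,0]],"rot":[[0,0,0],[0,0,0],[0,0,0],[0,0,0],[0,0,0],[0,0,0],[0,0,0],[0,0,0]],"fingers":[0.2,0.2,0.2,0.2,0.2,0.2,-1,-1]}' 40
python3 -m pendant '{"dp":[[0,0,0],[0,0,0],[0,0,0],[0,0,0],[0.03,0,0],[0.04,0,0],[0.04,0,0],[0.04,0,0]],"rot":[[0,0,0],[0,0,0],[0,0,0],[0,0,0],[0,0,0],[0,0,0],[0,0,0],[0,0,0]],"fingers":[-1,-1,-1,-1,-1,-1,-1,-1]}'
```

```text
clock: 4.1
eef_pos: [0.6337, -0.207, 0.0064]
tool_rot: [0.792, 0.61, 0.001, 0.001]
ft_force: [-0.2, 0.5, 2.5]
opening: 0.0185
gripper_force: 39.0
clock: 5.1
eef_pos: [0.6446, -0.1674, 0.0063]
tool_rot: [0.793, 0.609, -0.001, 0.003]
ft_force: [-1.7, -4.6, 5.4]
opening: 0.0187
gripper_force: 39.2
```

```bash

python3 -m pendant '{"dp":[[0.07,0,0],[0.08,0,0],[0.08,0,0],[0.08,0,0],[0.08,0,0],[0.08,0,0],[0.07,0,0],[0,0,0]],"rot":[[0,0,0],[0,0,0],[0,0,0],[0,0,0],[0,0,0],[0,0,0],[0,0,0],[0,0,0]],"fingers":[-1,-1,-1,-1,-1,-1,-1,-1]}'
python3 -m pendant '{"dp":[[0,0,0],[0,0,0],[0,0,0],[0,0,0],[0,0,0],[0,0,-0.1],[0,0,-0.1],[0,0,-0.1]],"rot":[[0,0,0],[0,0,0],[0,0,0],[0,0,0],[0,0,0],[0,0,0],[0,0,0],[0,0,0]],"fingers":[0.1,0.1,0.1,0.1,0.1,0.1,0.1,0.1]}'
python3 - <<'E'
from h import *
for n in("scene","top"):
    im,d=eyes.get_image(n); cv2.imwrite(f"pics/{n}1.png",im); np.savez(f"{n}1.npz",im=im,d=d)
im,W=load("scene",1)
b,g,r=[im[...,i].astype(int) for i in range(3)]; x,y,z=W[...,0],W[...,1],W[...,2]
cv2.imwrite("pics/d1.png",cv2.resize(im[180:320,180:360],(720,560),interpolation=cv2.INTER_CUBIC))
E
```

```text
clock: 6.1
eef_pos: [0.6873, -0.0042, 0.0064]
tool_rot: [0.792, 0.611, 0.002, 0.001]
ft_force: [0.2, 2.6, 4.2]
opening: 0.0184
gripper_force: 39.2
clock: 7.1
eef_pos: [0.6852, -0.0066, 0.0954]
tool_rot: [0.792, 0.61, -0.0, -0.0]
ft_force: [-0.2, 0.2, -0.6]
opening: 0.0471
gripper_force: 0.0
```

View pics/d1.png

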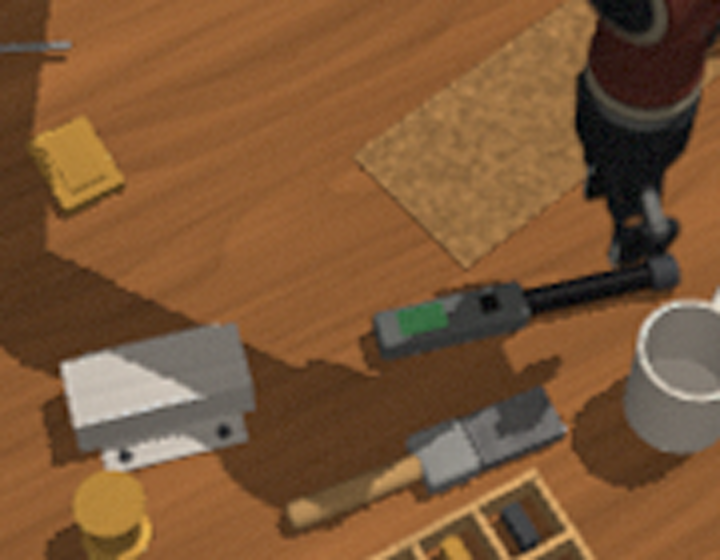

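The wand lies free on the bench. Its grip spans crop (375–530, 285–355), the nose is at (660,270), and the tail is well clear of the dock. Next I measure the grip.

```bash
python3 - <<'E'
from h import *
for n in("scene","top"):
    im,W=load(n,1); x,y,z=W[...,0],W[...,1],W[...,2]
    k=(z>.016)&(z<.035)&(x>.60)&(x<.71)&(y>-.2)&(y<.08)
    k=cv2.morphologyEx(k.astype(np.uint8),cv2.MORPH_OPEN,np.ones((2,2)));_,L,st,ce=cv2.connectedComponentsWithStats(k); 
    for i in range(1,len(st)):
        if st[i,4]<60: continue
        P=W[L==i]; c=P.mean(0); u=np.linalg.svd(P[:,:2]-c[:2],full_matrices=False)[2][0]; u*=np.sign(u[1]); t=(P[:,:2]-c[:2])@u
        print(n,st[i],"ang",np.degrees(np.arctan2(u[1],u[0])),(c[:2]+u*t.min()).round(4),(c[:2]+u*t.max()).round(4),cv2.minAreaRect(np.float32(P[:,:2]*1000)))
        g=P[P[:,1]<-.06]; 
        if len(g)>20: print("grip",cv2.minAreaRect(np.float32(g[:,:2]*1000)),g[:,2].mean())
E
```

```text
Traceback (most recent call last):
numpy.linalg.LinAlgError: SVD did not converge
```

```bash
python3 - <<'E'
from h import *
for n in("scene","top"):
    im,W=load(n,1); x,y,z=W[...,0],W[...,1],W[...,2]
    k=(z>.016)&(z<.035)&(x>.60)&(x<.71)&(y>-.2)&(y<.08); P=W[k]
    g=P[P[:,1]<-.06]; print(n,len(P),len(g))
    c=np.median(g,0); g=g[np.linalg.norm(g[:,:2]-c[:2],axis=1)<.065]
    print("grip",cv2.minAreaRect(np.float32(g[:,:2]*1000)),g.mean(0))
    q=P[P[:,1]>-.055]; 
    if len(q)>10:
        c=q.mean(0);u=np.linalg.svd(q[:,:2]-c[:2],full_matrices=False)[2][0]; print("neck",c,np.degrees(np.arctan2(u[1],u[0])),q[:,1].max())
    d=(c-g.mean(0)); print("dir",np.degrees(np.arctan2(d[1],d[0])))
E
```

```text
scene 624 392
grip ((658.8396606445312, -112.07559204101562), (110.10581970214844, 33.27973175048828), 74.09671783447266) [ 0.66018967 -0.1134888   0.02570804]
neck [ 6.90299834e-01 -3.46512500e-05  2.21426877e-02] -105.25495965006046 0.053774791139560074
dir 75.13662711080093
top 366 327
grip ((657.7425537109375, -113.77061462402344), (113.29369354248047, 32.133113861083984), 75.26383972167969) [ 0.65724777 -0.11432169  0.02496054]
neck [ 0.67686241 -0.04501059  0.02074497] -134.1062442306214 -0.035833849582106045
dir 74.19879721493442
```

```bash

python3 -m pendant '{"dp":[[-0.1,0.004,0],[-0.1,0,0],[-0.1,0,0],[-0.08,0,0],[0,0,0],[0,0,0.1],[0,0,0.1],[0,0,0]],"rot":[[0,0,0],[0,0,0],[0,0,0],[0,0,0],[0,0,0],[0,0,0],[0,0,0],[0,0,0]],"fingers":[0.3,0.3,0.3,0.3,0.3,0.3,0.3,0.3]}'
```

```text
clock: 8.2
eef_pos: [0.6553, -0.1146, 0.0315]
tool_rot: [0.792, 0.611, -0.002, -0.003]
ft_force: [0.4, -0.1, 0.1]
opening: 0.0553
gripper_force: 0.0
```

```bash

python3 -m pendant '{"dp":[[-0.01,0.008,0.05],[0,0,0.038],[0,0,0],[0,0,0],[0,0,0],[0,0,0],[0,0,0],[0,0,0]],"rot":[[0,0,0],[0,0,0],[0,0,0],[0,0,0],[0,0,0],[0,0,0],[0,0,0],[0,0,0]],"fingers":[0.3,0.3,0.3,-1,-1,-1,-1,-1]}' 80
python3 -m pendant '{"dp":[[0,0,-0.03],[0,0,-0.06],[0,0,-0.12],[0,0,-0.15],[0,0,-0.15],[0,0,-0.15],[0,0,-0.15],[0,0,-0.1]],"rot":[[0,0,0],[0,0,0],[0,0,0],[0,0,0],[0,0,0],[0,0,0],[0,0,0],[0,0,0]],"fingers":[-1,-1,-1,-1,-1,-1,-1,-1]}'
```

```text
clock: 9.2
eef_pos: [0.6597, -0.1207, 0.0092]
tool_rot: [0.792, 0.61, 0.001, 0.001]
ft_force: [-0.7, 1.3, 6.2]
opening: 0.0281
gripper_force: 81.6
clock: 10.2
eef_pos: [0.6592, -0.1206, 0.2848]
tool_rot: [0.792, 0.61, 0.001, 0.001]
ft_force: [-0.0, -1.9, -1.6]
opening: 0.0282
gripper_force: 80.7
```

```bash

python3 -m pendant '{"dp":[[0.05,-0.06,-0.05],[0.08,-0.12,-0.05],[0.09,-0.13,-0.05],[0.09,-0.14,-0.05],[0.09,-0.14,0],[0.09,-0.13,0],[0.08,-0.12,0],[0.06,-0.08,0]],"rot":[[0,0,0],[0,0,0],[0,0,0],[0,0,0],[0,0,0],[0,0,0],[0,0,0],[0,0,0]],"fingers":[-1,-1,-1,-1,-1,-1,-1,-1]}'
python3 -m pendant '{"dp":[[0,0,0],[0,0,0],[0,0,0],[0,0,0],[0,0,0],[0,0,0],[0,0,0],[0,0,0]],"rot":[[0,0,0],[0,-0.1,0],[0,-0.12,0],[0,-0.12,0],[0,-0.12,0],[0,-0.11,0],[0,-0.1,0],[0,0,0]],"fingers":[-1,-1,-1,-1,-1,-1,-1,-1]}'
python3 - <<'E'
from h import *
for n in("scene","top"):
    im,d=eyes.get_image(n); cv2.imwrite(f"pics/{n}2.png",im); np.savez(f"{n}2.npz",im=im,d=d)
s=arm.observe();M=R.from_quat(s["tool_rot"]).as_matrix();print(s["eef_pos"],M.round(3).tolist())
im,W=load("scene",2)
cv2.imwrite("pics/d2.png",cv2.resize(im[60:220,300:480],(720,640),interpolation=cv2.INTER_CUBIC)[:600])
E
```

```text
clock: 11.2
eef_pos: [0.4381, 0.1342, 0.3421]
tool_rot: [0.791, 0.611, 0.0, 0.0]
ft_force: [0.0, 0.8, -1.5]
opening: 0.0278
gripper_force: 80.6
clock: 12.2
eef_pos: [0.4408, 0.1326, 0.3409]
tool_rot: [0.78, 0.601, -0.138, 0.106]
ft_force: [0.4, 0.1, -1.5]
opening: 0.0279
gripper_force: 80.7
[0.44072073 0.13179827 0.34132161] [[0.241, 0.966, -0.088], [0.908, -0.257, -0.332], [-0.343, 0.0, -0.939]]
```

View pics/d2.png

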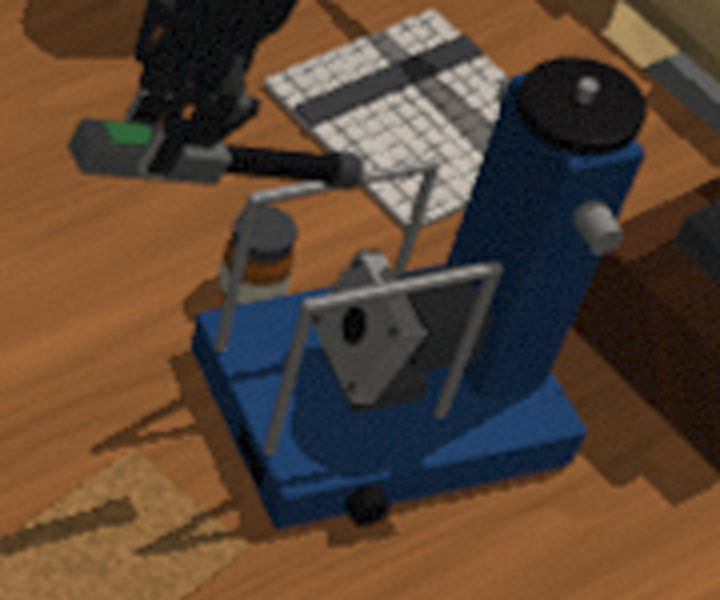

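The picture shows the wand held above the press, nose at crop (345,168), grip at (75–225,120–180) and disc at (352,325). I'll measure the wand axis in the tool frame.

```bash
python3 - <<'E'
from h import *
s=arm.observe();M=R.from_quat(s["tool_rot"]).as_matrix();p=s["eef_pos"]
for n in("scene","top"):
    im,W=load(n,2); Q=(W-p)@M   # tool frame
    k=(Q[...,0]>.06)&(Q[...,0]<.21)&(abs(Q[...,1])<.03)&(abs(Q[...,2])<.035); P=Q[k]
    cam=(eyes.camera_model(n)["position"]-p)@M; 
    print(n,len(P),"cam dir",((cam-[.12,0,0])/np.linalg.norm(cam)).round(2))
    for a,b in((.06,.09),(.09,.12),(.12,.15),(.15,.165),(.165,.19)):
        q=P[(P[:,0]>=a)&(P[:,0]<b)]
        if len(q)>5: print(a,len(q),"y",np.percentile(q[:,1],[5,50,95]).round(4),"z",np.percentile(q[:,2],[5,50,95]).round(4))
    print("x max",np.sort(P[:,0])[-8:].round(3))
    D=(np.array([.4915,.3325,.112])-p)@M; print("disc in tool",D.round(4))
E
```

```text
scene 271 cam dir [-0.61  0.66 -0.54]
0.06 58 y [-0.0026  0.0059  0.0117] z [-0.0173 -0.012  -0.0022]
0.09 66 y [-0.0036  0.0062  0.0098] z [-0.0163 -0.0117 -0.002 ]
0.12 62 y [-0.0047  0.005   0.0087] z [-0.016  -0.0107 -0.0019]
0.15 47 y [-0.0071  0.0036  0.0107] z [-0.0176 -0.0121  0.0022]
0.165 38 y [-0.0053  0.0065  0.0119] z [-0.0195 -0.0136 -0.0006]
x max [0.176 0.176 0.176 0.177 0.177 0.178 0.179 0.179]
disc in tool [ 0.2731 -0.0026  0.1444]
top 0 cam dir [-0.63 -0.03 -0.84]
x max []
disc in tool [ 0.2731 -0.0026  0.1444]
```

```bash

python3 -m pendant '{"dp":[[0.02,-0.005,0.05],[0.028,0,0.075],[0.028,0,0.075],[0.028,0,0.075],[0.028,0,0.075],[0.028,0,0.075],[0.025,0,0.07],[0,0,0]],"rot":[[0,0,0],[0,0,0],[0,0,0],[0,0,0],[0,0,0],[0,0,0],[0,0,0],[0,0,0]],"fingers":[-1,-1,-1,-1,-1,-1,-1,-1]}'
python3 - <<'E'
from h import *
for n in("scene","top"):
    im,d=eyes.get_image(n); np.savez(f"{n}3.npz",im=im,d=d)
s=arm.observe();M=R.from_quat(s["tool_rot"]).as_matrix();p=s["eef_pos"];print(p,M[:,0].round(3))
print("disc in tool",((np.array([.4915,.3325,.112])-p)@M).round(4))
im,W=load("scene",3); Q=(W-p)@M
k=(Q[...,0]>.06)&(Q[...,0]<.19)&(abs(Q[...,1])<.03)&(abs(Q[...,2])<.03); P=Q[k]
for a in(.06,.09,.12,.15,.165):
    q=P[(P[:,0]>=a)&(P[:,0]<a+.03)]; print(a,len(q),np.median(q,0).round(4))
cv2.imwrite("pics/d3.png",cv2.resize(im[80:200,340:480],(700,600),interpolation=cv2.INTER_CUBIC))
E
```

```text
clock: 13.3
eef_pos: [0.4388, 0.1326, 0.182]
tool_rot: [0.78, 0.6, -0.14, 0.106]
ft_force: [-0.4, -0.5, -0.5]
opening: 0.0282
gripper_force: 80.6
[0.43987021 0.13368529 0.18344679] [ 0.241  0.908 -0.343]
disc in tool [ 0.2175 -0.0012 -0.0033]
0.06 54 [ 0.078   0.0056 -0.0098]
0.09 52 [ 0.1055  0.0044 -0.011 ]
0.12 53 [ 0.1366  0.0037 -0.0095]
0.15 33 [ 0.1595  0.0042 -0.0098]
0.165 13 [ 0.1727  0.0079 -0.0097]
```

View pics/d3.png

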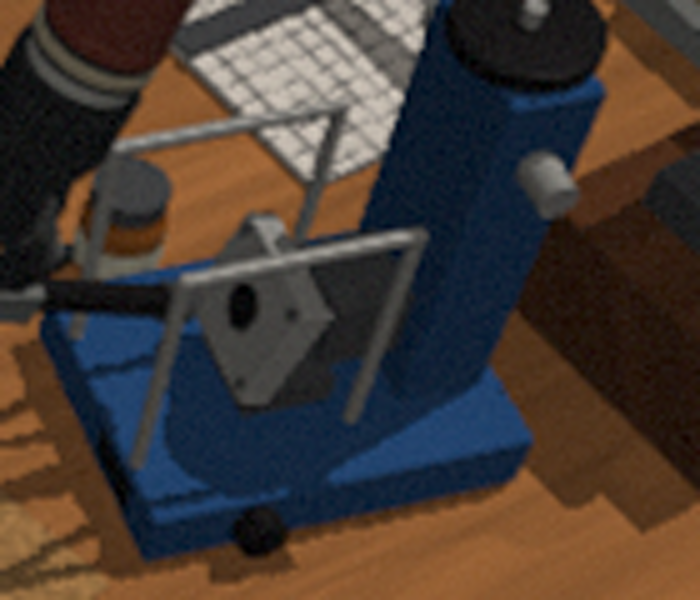

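The picture shows the neck running towards the disc at (243,305), with the nose just behind the near post at (185,300). The wand touches nothing and the offsets are within about 2 mm, so I hold here.

```bash
Z='x'
for i in 1 2 3; do python3 -m pendant '{"dp":[[0,0,0],[0,0,0],[0,0,0],[0,0,0],[0,0,0],[0,0,0],[0,0,0],[0,0,0]],"rot":[[0,0,0],[0,0,0],[0,0,0],[0,0,0],[0,0,0],[0,0,0],[0,0,0],[0,0,0]],"fingers":[-1,-1,-1,-1,-1,-1,-1,-1]}'; done
```

```text
clock: 14.4
eef_pos: [0.4392, 0.134, 0.1826]
tool_rot: [0.78, 0.601, -0.138, 0.106]
ft_force: [0.2, 0.3, -2.7]
opening: 0.0281
gripper_force: 80.6
clock: 15.4
eef_pos: [0.4392, 0.1339, 0.1826]
tool_rot: [0.78, 0.601, -0.138, 0.106]
ft_force: [-0.0, 0.4, -0.9]
opening: 0.028
gripper_force: 80.6
clock: 16.4
eef_pos: [0.4392, 0.1339, 0.1826]
tool_rot: [0.78, 0.601, -0.138, 0.106]
ft_force: [0.2, -0.1, -2.3]
opening: 0.0282
gripper_force: 80.6
```

```bash

python3 -m pendant '{"dp":[[-0.025,0,-0.07],[-0.028,0,-0.075],[-0.028,0,-0.075],[-0.028,0,-0.075],[-0.028,0,-0.075],[-0.028,0,-0.075],[-0.02,0,-0.05],[0,0,0]],"rot":[[0,0,0],[0,0,0],[0,0,0],[0,0,0],[0,0,0],[0,0,0],[0,0,0],[0,0,0]],"fingers":[-1,-1,-1,-1,-1,-1,-1,-1]}'
python3 -m pendant '{"dp":[[0,0,0],[0,0,0],[0,0,0],[0,0,0],[0,0,0],[0,0,0],[0,0,0],[0,0,0]],"rot":[[0,0,0],[0,0.1,0],[0,0.12,0],[0,0.12,0],[0,0.12,0],[0,0.11,0],[0,0.1,0],[0,0,0]],"fingers":[-1,-1,-1,-1,-1,-1,-1,-1]}'
python3 -m pendant '{"dp":[[-0.05,0.06,0],[-0.08,0.09,0],[-0.08,0.09,0],[-0.08,0.09,0],[-0.07,0.08,0],[-0.05,0.055,0],[0,0,0],[0,0,0]],"rot":[[0,0,0],[0,0,0],[0,0,0],[0,0,0],[0,0,0],[0,0,0],[0,0,0],[0,0,0]],"fingers":[-1,-1,-1,-1,-1,-1,-1,-1]}'
python3 -m pendant '{"dp":[[0,0,0],[0,0,0],[0,0,0.06],[0,0,0.1],[0,0,0.14],[0,0,0.14],[0,0,0.14],[0,0,0.1]],"rot":[[0,0,-0.16],[0,0,-0.17],[0,0,-0.17],[0,0,-0.16],[0,0,-0.15],[0,0,0],[0,0,0],[0,0,0]],"fingers":[-1,-1,-1,-1,-1,-1,-1,-1]}'
```

```text
clock: 17.4
eef_pos: [0.4392, 0.1332, 0.342]
tool_rot: [0.78, 0.601, -0.137, 0.107]
ft_force: [0.4, -0.6, -2.9]
opening: 0.028
gripper_force: 80.7
clock: 18.4
eef_pos: [0.4383, 0.1314, 0.3403]
tool_rot: [0.793, 0.609, -0.001, 0.0]
ft_force: [-0.4, -0.1, -2.6]
opening: 0.0283
gripper_force: 80.7
clock: 19.4
eef_pos: [0.5418, -0.0197, 0.341]
tool_rot: [0.792, 0.611, -0.0, -0.001]
ft_force: [0.6, 0.6, -1.7]
opening: 0.0283
gripper_force: 80.7
clock: 20.4
eef_pos: [0.5413, -0.0198, 0.136]
tool_rot: [0.645, 0.764, -0.0, -0.001]
ft_force: [0.7, -0.7, -1.6]
opening: 0.0278
gripper_force: 80.6
```

```bash

python3 -m pendant '{"dp":[[0,0,0.08],[0,0,0.1],[0,0,0.1],[0,0,0.08],[0,0,0.03],[0,0,0.01],[0,0,0.006],[0,0,0]],"rot":[[0,0,0],[0,0,0],[0,0,0],[0,0,0],[0,0,0],[0,0,0],[0,0,0],[0,0,0]],"fingers":[-1,-1,-1,-1,-1,-1,-1,-1]}'
```

```text
clock: 21.4
eef_pos: [0.5429, -0.0215, 0.0161]
tool_rot: [0.646, 0.763, 0.001, 0.001]
ft_force: [1.2, 1.0, -1.2]
opening: 0.0285
gripper_force: 80.6
```

```bash

python3 -m pendant '{"dp":[[0,0,0.005],[0,0,0.005],[0,0,0.004],[0,0,0],[0,0,0],[0,0,0],[0,0,0],[0,0,0]],"rot":[[0,0,0],[0,0,0],[0,0,0],[0,0,0],[0,0,0],[0,0,0],[0,0,0],[0,0,0]],"fingers":[-1,-1,-1,-1,-1,-1,-1,-1]}'
```

```text
clock: 22.4
eef_pos: [0.5425, -0.0217, 0.0121]
tool_rot: [0.646, 0.763, 0.0, 0.0]
ft_force: [-1.2, -0.8, 5.3]
opening: 0.0282
gripper_force: 81.6
```

Contact with the mat (force up from about −2 to +5 N). Releasing, backing off and looking.

```bash

python3 -m pendant '{"dp":[[0,0,0],[0,0,0],[0,0,0],[0,0,0],[0,0,-0.08],[0,0,-0.14],[0,0,-0.14],[0,0,-0.14]],"rot":[[0,0,0],[0,0,0],[0,0,0],[0,0,0],[0,0,0],[0,0,0],[0,0,0],[0,0,0]],"fingers":[0.3,0.3,0.3,0.3,0.3,0.3,0.3,0.3]}'
python3 -m pendant '{"dp":[[-0.12,0,-0.05],[-0.15,0,0],[-0.15,0,0],[-0.1,0,0],[0,0,0],[0,0,0],[0,0,0],[0,0,0]],"rot":[[0,0,0],[0,0,0],[0,0,0],[0,0,0],[0,0,0],[0,0,0],[0,0,0],[0,0,0]],"fingers":[0.3,0.3,0.3,0.3,0.3,0.3,0.3,0.3]}'
python3 - <<'E'
from h import *
for n in("scene","top"):
    im,d=eyes.get_image(n); np.savez(f"{n}4.npz",im=im,d=d)
    im,W=load(n,4); x,y,z=W[...,0],W[...,1],W[...,2]
    k=(z>.018)&(z<.04)&(x>.44)&(x<.62)&(y>-.11)&(y<.19); P=W[k]
    P=P[np.linalg.norm(P[:,:2]-np.median(P[:,:2],0),axis=1)<.16]
    print(n,len(P),cv2.minAreaRect(np.float32(P[:,:2]*1000)),P[:,2].max())
im,W=load("scene",4); cv2.imwrite("pics/d4.png",cv2.resize(im[130:280,220:400],(720,600),interpolation=cv2.INTER_CUBIC))
E
```

```text
clock: 23.4
eef_pos: [0.5421, -0.0217, 0.1624]
tool_rot: [0.646, 0.763, -0.0, -0.0]
ft_force: [1.7, 0.4, -0.3]
opening: 0.0557
gripper_force: 0.0
clock: 24.4
eef_pos: [0.5682, -0.1741, 0.1763]
tool_rot: [0.645, 0.764, 0.0, -0.0]
ft_force: [-0.5, 0.3, -0.4]
opening: 0.0552
gripper_force: 0.0
scene 546 ((533.0758666992188, 43.28943634033203), (32.247596740722656, 227.49169921875), 10.460647583007812) 0.03689046460276968
top 539 ((532.1724853515625, 39.177093505859375), (31.964950561523438, 224.4414825439453), 10.168718338012695) 0.03886265682532941
```

View pics/d4.png

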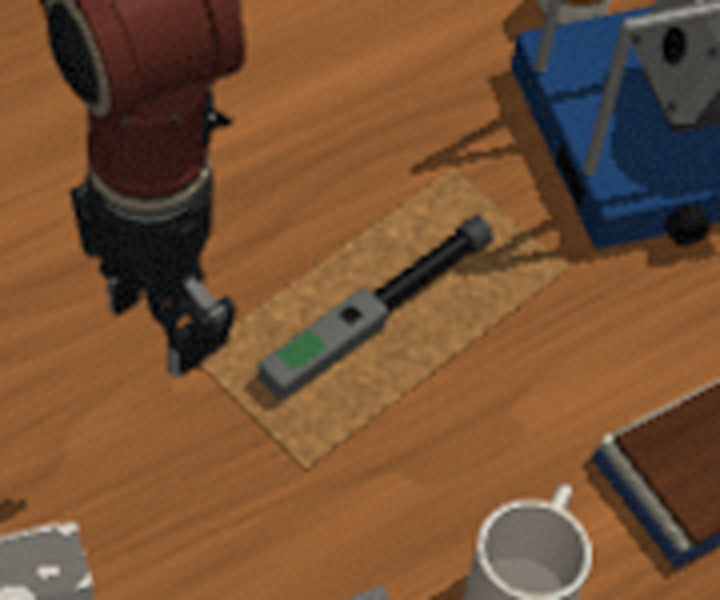

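The wand lies centred on the mat, from its tail at (270,385) to its nose at (478,233), and the gripper is clear. Handing in.

```bash
python3 -c "from bench import arm; print(arm.close_job())"
```

```text
the job is handed in; nothing more can be done
None
```

The job is handed in, with no verdict returned: the wand was drawn from the dock and laid down, retaken by its grip and held about 4 cm from the disc for 3 s, then laid centred on the cork mat and let go by about 24.5 s of the 54 s allowed.

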